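# Vent the steriliser's water tank and take off its filler cap

### The arm

A 6-joint arm with a two-finger parallel gripper is mounted at the origin on the work surface. World frame = base frame: x ahead of the robot, y to its left, z up, the work surface at z = 0. Lengths are in m, angles in rad, forces in N, time in s.
With the tool pointing down it reaches from about 0.35 to 0.875 m from the base axis. Payload 15.5 kg.
Tool frame: the origin (TCP) lies at the very end of the fingers, on their centre line; the grasp point (between the pads) lies 19 mm behind it (bot.grip_depth is the distance from the TCP to the grasp point, in m); z points along the fingers, y is the direction in which the jaws open and shut (so a half turn about z gives the same grasp; the last joint's range is limited). The gripper opens to 85 mm and grips with 20 to 120 N. Pads are 22 mm wide; open, the fingers measure 114 mm over their backs; the gripper's body (76 mm by 85 mm) begins 54 mm behind the grasp point. The pads swing forward as they close: fully open they stand 13 mm farther back than shut.
Start: joints at [-1.395, 0.494, 1.345, -0, 1.302, -0.096], TCP at [0.167, -0.602, 0.231] pointing down, gripper open.
Joint ranges: [-2.91, 2.91], [-0.82, 2.16], [0.22, 2.67], [-1.22, 4.37], [0.12, 2.79], [-3.08, 3.08]. Speed limits (rad/s): [1.89, 1.89, 2.57, 3.01, 3.01, 3.01].

### API

Orientations are given as a rotation vector (axis times angle).
In Python, from rig import telemetry, get_image, bot gives the robot as it stands. The module is installed in compiled form; this text tells all that it offers.
- The arm moves only by the tool drive_tool, never from a script. Its argument "rows" is a list of rows, each a list of 3 entries, a list of its own where there are three numbers: the shift along the world's x, y, z in m, then the turn, a rotation vector about the world's x, y, z in rad, then the finger opening in m, from 0 to 0.0854. In form: [[[tx, ty, tz], [rx, ry, rz], claw], ...]. A call has 1 to 20 rows; each row shifts and turns the commanded pose from where the row before left it; what a row does not reach is not made up. A row lasts 1/8 s, in which the tool goes at most 62.5 mm and 10.7 degrees, less where a joint would pass 70% of its speed; a pose out of reach is approached as far as the arm can. A call is refused whole if a number of a shift passes 0.0625 or a number of a turn 0.188, either way. A call with a gripper value outside its range is refused whole. The fingers move at their own pace and stop on an object; "force" is the grip in N (left out, the last holds). Time passes only in rows, so rows that do not move let the fingers close. It gives the time, the measured TCP pose, the force and the opening at its end, in the units of the state.
- telemetry.sense(): the state, without advancing time (a new reading comes with each control period).
- get_image(name): name is "side" or "top" or "wrist"; returns a dict with "image" (400x640x3 uint8, red, green, blue), "z_map" (400x640 float32, m along the optical axis (not along the pixel's ray), 0 where there is no reading), "camera_matrix" (3x3 intrinsics, pixels), "extrinsics" (4x4, takes a point from world to camera coordinates); the wrist camera has in their place "tool_from_camera" (4x4, takes a point from camera to tool coordinates, whose origin is the TCP and whose axes are the flange's). Camera axes: x right, y down, z forward; pixel columns grow to the right and rows downward; lengths in m; the calibration is good to about 2 mm. A picture is of the moment at which its call begins: read the wrist's pose just before it.
- bot.sign_off(): hands the job in, once; it reports no verdict.
The state is a dict: "time": time; "joint_positions": joint angles; "joint_velocities": joint speeds; "effort": joint torques, N m; "ee_pos": TCP position; "orientation": TCP orientation; "force": force on the tool from outside, world axes, zero at the start; "ft_torque": the same for the moment, N m; "opening": opening from 0.0 (shut) to 1.0 (fully open).
Only numpy, scipy, OpenCV 4.12 (cv2) and the standard library are available. Lean on these libraries where they do the work, as an engineer would, in place of code of your own. Each camera call takes 0.05 s, during which the arm holds its last target.

### The job

The steriliser's water tank on the desk needs topping up: first swing the vent valve's lever to half open (45 degrees, midway between its two stops) and leave it there, then unscrew the filler cap. Nobody knows whether its thread is right- or left-handed, so find out by trying: if it will not turn one way, turn it the other; once it is free, lift it straight off and finish still holding it in the gripper, about 10 cm above the neck it came from. Leave everything else on the desk where it is.

Things in the scene. Friction and masses are not known exactly. Their poses are not given: they have to be found in the camera images.
- unit: The steriliser's water tank, a white box 170 x 280 x 85 mm high (over its feet) that does not move. Origin at the centre of its underside on the desk, x across the short side (-x is the front with a small grey panel), y along the long side, z up. The filler neck stands on its top at +y, the vent valve at -y.
- neck (a point): Centre of the top rim of the filler neck, a steel ring of 64 mm outer and 42 mm inner diameter, 125 mm above the desk and 40 mm above the tank's top, at x 0, y +75 mm of the tank. The cap sits on this rim. Axes as the tank's.
- cap_grip (a point): Grip point of the loose black filler cap: on its axis, 22 mm above the flange, 34 mm above the rim when seated. The cap is a round flange 62 mm across, 12 mm thick, with an upright grip bar on top: 14 mm thick (this frame's x), 50 mm long (its y), 34 mm tall, pinched across its thickness from above. Screwed shut, its yaw equals the tank's (bar along the tank's long side) within 0.1 rad.
- cap: The same cap (about 150 g), origin at its flange's underside, on the axis. Quick thread: the loosening way it turns easily about 70 degrees (1.22 rad), without rising, to an end stop, where it lifts straight off; the other way it is blocked within 6 degrees. Which way loosens differs each time and cannot be seen. Shut, it cannot be pulled off. Its stem is clear of the neck after 30 mm of lift.
- valve (a joint): Opening angle of the vent valve's lever in rad: 0 shut (lever points to the tank's -x, the front), pi/2 open (lever points to the tank's -y, along the vent pipe). Grows anticlockwise from above. Friction holds the lever wherever it is left (about 0.12 N m); it has stops at both ends.
- valve_pivot (a point): Pivot axis of the vent lever, at the lever's mid-height (144 mm above the desk), at x +20, y -75 mm of the tank. Below it is a round steel valve block, 66 mm in diameter and up to 125 mm above the desk. Axes as the tank's.
- lever_grip (a point): Grip point on the vent lever, 58 mm from the pivot at mid-height of the lever (144 mm above the desk, 59 mm above the tank's top). The lever is a flat steel bar 14 mm wide and 18 mm tall that ends 17 mm further out; the lever runs along this frame's x, its free end towards -x.
- glue_stick: White stick of glue standing upright, 28 mm across, 90 mm tall, close in front of the tank; a bystander, to be left alone. Origin at the centre of its underside.
- tape_roll: Roll of clear tape, 52 mm across, 18 mm high, lying on the tank's top behind the middle; a bystander, to be left alone. Origin at the centre of its underside.
- gel_bottle: Bottle of hand gel, 56 mm across, 130 mm tall, behind the tank; a bystander, to be left alone. Origin at the centre of its underside.
- stapler: Stapler, 35 x 130 x 46 mm; a bystander, to be left alone. Origin at the centre of its underside.
- mouse: Computer mouse, 100 x 60 x 33 mm; a bystander, to be left alone. Origin at the centre of its underside.
- binder_clip: Black binder clip lying flat, 50 mm wide, 18 mm high; a bystander, to be left alone. Origin at the centre of its underside.
- mug: White mug, 80 mm across, 90 mm tall; a bystander, to be left alone. Origin at the centre of its underside.
Things that resemble listed ones, but are neither listed nor needed, are in the scene too. What is shaped like the cap but pink or purple is not meant.

How it is judged:
By the outcome, as a careful person would: the job done as asked, in the order asked, and still so for the second after the job is handed in, while the arm keeps its last pose, push and grip.
It also fails if it takes over 69 s, if anything falls off the work surface, if the arm or the gripper's body presses on something with over 40 N, if the wrist force passes 120 N, or if a joint passes its speed limit or range.

## Working session

There is one attempt and no reset: what is moved stays moved. The work goes in short steps, Python scripts to look and compute and a tool call to move; the robot and the scene stay as the last step left them, time stands still between calls to the robot, and variables do not carry over. Pictures are saved under pics/ and viewed, and the job is handed in when it is done.

Besides the shell and the picture viewer there is one more tool, called after "Emit:" by a JSON object that holds its "name" and its "arguments". drive_tool: Moves the arm, as the interface text tells. Its arguments: {"type":"object","properties":{"rows":{"type":"array","items":{"type":"array"}},"force":{"type":"number"}},"required":["rows"]}

```bash
mkdir -p pics; cat > h.py <<'E'
import numpy as np, cv2
from rig import telemetry, get_image, bot
def save(n,im): cv2.imwrite(f'pics/{n}.png',im[:,:,::-1])
E
python3 - <<'E'
from h import *
for n in ('side','top'):
    d=get_image(n); save(n+'1',d['image']); np.savez(f'{n}1.npz',**d)
    print(n,d['camera_matrix'].round(1).tolist(),d['extrinsics'].round(3).tolist())
print(telemetry.sense())
E
```

```text
side [[443.7, 0.0, 315.9], [0.0, 443.7, 204.1], [0.0, 0.0, 1.0]] [[-0.915, -0.404, 0.01, 0.492], [-0.254, 0.555, -0.792, 0.248], [0.314, -0.727, -0.61, 0.961], [0.0, 0.0, 0.0, 1.0]]
top [[377.9, 0.0, 320.0], [0.0, 377.9, 200.2], [0.0, 0.0, 1.0]] [[-0.019, -1.0, -0.003, -0.016], [-0.998, 0.019, -0.064, 0.531], [0.064, 0.002, -0.998, 1.029], [0.0, 0.0, 0.0, 1.0]]
{'time': 0.1, 'joint_positions': array([-1.39550595e+00,  4.94156603e-01,  1.34608211e+00, -7.78999476e-06,
        1.30250203e+00, -9.54961648e-02]), 'joint_velocities': array([-1.75138168e-03, -1.11728426e-03, -2.98990932e-03, -1.07820325e-03,
       -8.62780079e-05, -1.29035853e-04]), 'effort': array([ 9.83165046e-04, -8.83592749e+01, -3.84559536e+01, -7.23057224e-05,
        5.23623603e-03,  1.18177468e-06]), 'ee_pos': array([ 0.16712545, -0.60189508,  0.23073339]), 'orientation': array([-3.11170500e+00, -4.23900563e-01,  8.36884671e-05]), 'force': array([-0.31780757, -0.41160005, -0.19658747]), 'ft_torque': array([-0.01840884,  0.00624025, -0.01191215]), 'opening': 1.001854613093179}
```

View pics/side1.png

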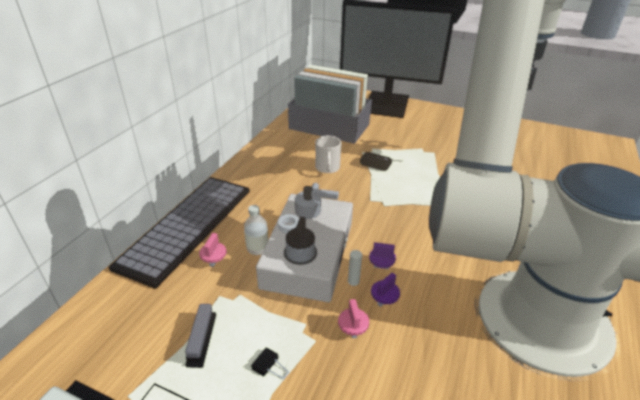

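View pics/top1.png

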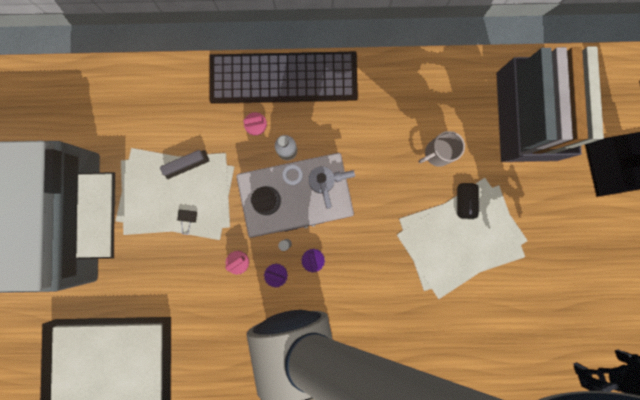

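The top view shows the tank at about (295,193). The only black cap is on its +y end at (265,200). The purple caps at (275,275) and (313,260) and the pink ones at (237,263) and (255,124) are lookalikes. The valve is at (322,180), its lever towards (326,205), and the vent pipe runs right. I'll enlarge this and measure.

```bash
python3 - <<'E'
from h import *
d=np.load('top1.npz'); im=d['image'][140:250,225:375]; s=np.load('side1.npz')['image'][170:310,220:420]
save('crop_top',cv2.resize(im,None,fx=5,fy=5,interpolation=cv2.INTER_CUBIC))
save('crop_side',cv2.resize(s,None,fx=4,fy=4,interpolation=cv2.INTER_CUBIC))
K=d['camera_matrix'];E=d['extrinsics'];z=d['z_map']
v,u=np.mgrid[0:400,0:640]
P=np.stack([(u-K[0,2])*z/K[0,0],(v-K[1,2])*z/K[1,1],z],-1)
W=(P-E[:3,3])@E[:3,:3]
np.save('Wtop.npy',W)
for (a,b) in [(250,220),(330,220),(300,210),(265,200),(322,180),(326,200),(180,200),(400,300),(292,175)]: print((a,b),W[b,a].round(4))
E
```

```text
(250, 220) [0.4788 0.1547 0.0869]
(330, 220) [ 0.4749 -0.0513  0.0834]
(300, 210) [0.5022 0.0258 0.0822]
(265, 200) [0.5239 0.103  0.1718]
(322, 180) [ 0.5704 -0.0323  0.1576]
(326, 200) [ 0.5223 -0.041   0.1535]
(180, 200) [ 5.402e-01  3.679e-01 -4.000e-04]
(400, 300) [ 0.2512 -0.2422 -0.0005]
(292, 175) [0.5937 0.0451 0.0838]
```

View pics/crop_top.png

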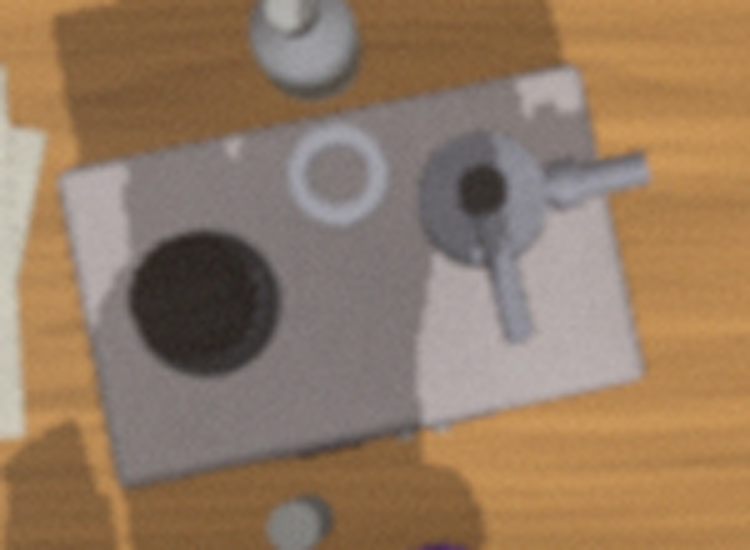

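View pics/crop_side.png

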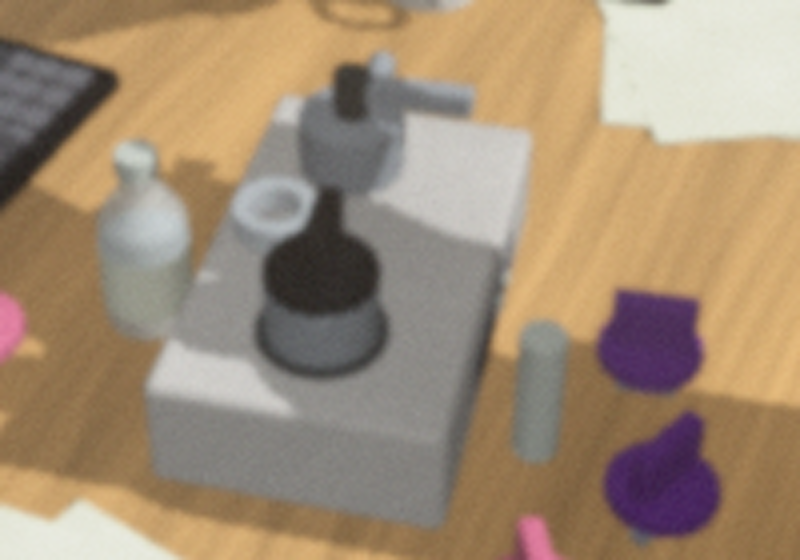

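```bash
python3 - <<'E'
from h import *
W=np.load('Wtop.npy'); im=np.load('top1.npz')['image']
R=np.zeros((400,640),bool); R[140:245,228:375]=1
m=R&(W[...,2]>.072)&(W[...,2]<.3)
m=cv2.morphologyEx(m.astype(np.uint8),cv2.MORPH_OPEN,np.ones((3,3)))
n,l,st,c=cv2.connectedComponentsWithStats(m);print(st)
i=1+np.argmax(st[1:,4])
q=(l==i)&(W[...,2]<.095)&(W[...,2]>.075)
p=W[q][:,:2]*1000
# trim: largest hull
(cx,cy),(w,h),a=cv2.minAreaRect(p.astype(np.float32));print('tank',cx,cy,w,h,a)
def pc(sel,n):
    p=W[sel];c=p.mean(0);U,S,V=np.linalg.svd(p[:,:2]-c[:2],full_matrices=False)
    print(n,len(p),c.round(4),V[0].round(3),np.degrees(np.arctan2(V[0][1],V[0][0])).round(1),(S/np.sqrt(len(p))).round(4))
pc(R&(W[...,2]>.16)&(W[...,1]>.05),'capbar')
pc(R&(W[...,2]>.125)&(W[...,2]<.15)&(W[...,1]>.05)&(W[...,0]<.57),'flange')
q=R&(W[...,2]>.14)&(W[...,1]<.03)&(W[...,0]<.545);pc(q,'lever')
for r in range(170,212): print(r,[f'{W[r,c,2]*1000:.0f}' for c in range(305,360,2)])
E
```

```text
[[     0      0    640    400 248639]
 [   275    140     21     16    293]
 [   237    153    118     85   7029]
 [   280    240      9      5     39]]
tank 542.63623046875 38.48834228515625 170.31053161621094 280.2148742675781 10.900163650512695
capbar 132 [0.5281 0.111  0.1705] [-0.18   0.984] 100.4 [0.0145 0.0041]
flange 382 [0.527  0.1097 0.1368] [-0.992 -0.123] -173.0 [0.0181 0.0158]
lever 152 [ 0.506  -0.0387  0.4273] [ 0.98  -0.199] -11.5 [0.0299 0.0056]
170 ['86', '88', '88', '89', '123', '126', '123', '124', '124', '125', '125', '124', '124', '85', '86', '85', '87', '86', '84', '86', '-3', '-0', '-0', '-1', '109', '-5', '1', '3']
171 ['87', '84', '85', '87', '126', '124', '126', '128', '125', '126', '126', '124', '126', '126', '86', '83', '84', '87', '85', '85', '-4', '0', '108', '108', '115', '-3', '2', '-0']
172 ['86', '83', '89', '127', '124', '125', '125', '127', '123', '125', '127', '128', '127', '127', '83', '83', '112', '111', '84', '109', '111', '111', '114', '115', '114', '-1', '-4', '3']
173 ['85', '84', '87', '125', '128', '127', '123', '126', '154', '156', '125'
[... 6234 characters left out ...]
', '-1', '2']
208 ['84', '82', '85', '85', '83', '87', '86', '81', '86', '84', '86', '149', '150', '87', '86', '82', '87', '85', '85', '85', '85', '84', '85', '85', '-1', '1', '1', '2']
209 ['83', '87', '87', '87', '84', '86', '85', '83', '86', '82', '85', '84', '88', '85', '84', '86', '86', '87', '88', '85', '87', '89', '87', '83', '81', '-1', '0', '-3']
210 ['88', '89', '87', '82', '85', '85', '83', '85', '81', '83', '83', '85', '87', '85', '84', '85', '87', '85', '86', '85', '83', '83', '83', '86', '79', '-2', '1', '-2']
211 ['88', '86', '82', '89', '84', '86', '84', '86', '87', '84', '83', '84', '85', '86', '86', '85', '85', '87', '87', '86', '84', '87', '86', '81', '80', '0', '-3', '0']
```

```bash
cat >> h.py <<'E'
yaw=np.radians(10.7); C=np.array([.5426,.0385]); ex=np.array([np.cos(yaw),np.sin(yaw)]); ey=np.array([-ex[1],ex[0]])
neck=C+.075*ey; piv=C+.02*ex-.075*ey
def lever(W,R):
    d=np.linalg.norm(W[...,:2]-piv,axis=-1)
    q=R&(W[...,2]>.142)&(W[...,2]<.163)&(d>.03)&(d<.09)
    p=W[q];c=p.mean(0);V=np.linalg.svd(p[:,:2]-c[:2],full_matrices=False)[2][0]
    if V@(c[:2]-piv)<0: V=-V
    a=np.degrees(np.arctan2(V[1],V[0]));b=c[:2]-piv
    f=lambda a:(a-180-np.degrees(yaw)+180)%360-180
    print('lever',len(p),c.round(4),'dir angle from shut',f(a).round(1),'via pivot',f(np.degrees(np.arctan2(b[1],b[0]))).round(1),'tip',d[q].max().round(4))
def world(d):
    K=d['camera_matrix'];E=d['extrinsics'];z=d['z_map']
    v,u=np.mgrid[0:400,0:640]
    P=np.stack([(u-K[0,2])*z/K[0,0],(v-K[1,2])*z/K[1,1],z],-1)
    return (P-E[:3,3])@E[:3,:3]
R=np.zeros((400,640),bool); R[140:245,228:375]=1
E
python3 - <<'E'
from h import *
print(neck,piv)
W=np.load('Wtop.npy')
lever(W,R)
W2=world(np.load('side1.npz'))
lever(W2,np.ones((400,640),bool))
q=(W[...,2]>.150)&(W[...,2]<.163)&(np.linalg.norm(W[...,:2]-piv,axis=-1)<.02);print('hub',W[q].mean(0))
for w in(W,W2):
    q=(w[...,2]>.163)&(w[...,2]<.18)&(np.linalg.norm(w[...,:2]-neck,axis=-1)<.04);print('bar',w[q].mean(0))
    p=w[q][:,:2].astype(np.float32)*1000; print(cv2.minAreaRect(p))
E
```

```text
[0.528675   0.11219596] [ 0.57617725 -0.03148263]
lever 110 [ 0.5249 -0.0432  0.1526] dir angle from shut 2.5 via pivot 2.2 tip 0.0749
lever 116 [ 0.5244 -0.0391  0.149 ] dir angle from shut 3.1 via pivot -2.4 tip 0.0747
hub [ 0.57323227 -0.03200462  0.15440997]
bar [0.52826785 0.11109572 0.17085276]
((528.3272094726562, 112.0088119506836), (13.980648040771484, 50.596031188964844), 10.949817657470703)
bar [0.52676591 0.11637447 0.1687368 ]
((527.8272094726562, 114.04692840576172), (13.905136108398438, 51.26567459106445), 12.34389591217041)
```

Emit:
{"name": "drive_tool", "arguments": {"rows": [[[0.022,0.0349,0],[0,0,-0.049],0.0854],[[0.022,0.0349,0],[0,0,0],0.0854],[[0.022,0.0349,0],[0,0,0],0.0854],[[0.022,0.0349,0],[0,0,0],0.0854],[[0.022,0.0349,0],[0,0,0],0.0854],[[0.022,0.0349,0],[0,0,0],0.0854],[[0.022,0.0349,0],[0,0,0],0.0854],[[0.022,0.0349,0],[0,0,0],0.0854],[[0.022,0.0349,0],[0,0,0],0.0854],[[0.022,0.0349,0],[0,0,0],0.0854],[[0.022,0.0349,0],[0,0,0],0.0854],[[0.022,0.0349,0],[0,0,0],0.0854],[[0.022,0.0349,0],[0,0,0],0.0854],[[0.022,0.0349,0],[0,0,0],0.0854],[[0.022,0.0349,0],[0,0,0],0.0854],[[0.022,0.0349,0],[0,0,0],0.0854],[[0,0,0],[0,0,0],0.0854],[[0,0,0],[0,0,0],0.0854]]}}

```text
time: 2.35
ee_pos: [0.5188, -0.044, 0.231]
orientation: [-3.122, -0.348, 0.001]
force: [-0.8, -0.5, -0.3]
opening: 0.999
```

```bash
python3 - <<'E'
from h import *
s=telemetry.sense(); print(s)
d=get_image('wrist'); save('w1',d['image']); np.savez('w1.npz',pos=s['ee_pos'],ori=s['orientation'],**d)
print(d['tool_from_camera'].round(3))
E
```

```text
{'time': 2.35, 'joint_positions': array([-1.99141515e-01,  3.48097718e-01,  1.60019873e+00, -2.56279687e-04,
        1.19405362e+00,  1.14946810e+00]), 'joint_velocities': array([-0.01939992, -0.0074358 ,  0.00523576,  0.0006165 ,  0.00144309,
        0.00074547]), 'effort': array([ 1.95892788e+00, -7.08453012e+01, -3.59656870e+01,  1.15442793e-01,
       -2.53333891e-02,  9.71070863e-02]), 'ee_pos': array([ 0.51875021, -0.04397219,  0.23101849]), 'orientation': array([-3.12220525e+00, -3.48439441e-01,  1.24720778e-03]), 'force': array([-0.83890197, -0.53376781, -0.25774419]), 'ft_torque': array([-0.01396437, -0.02348823,  0.02371612]), 'opening': 0.9991187541003541}
[[ 0.    -0.965 -0.263  0.066]
 [ 1.     0.     0.    -0.   ]
 [-0.    -0.263  0.965 -0.144]
 [ 0.     0.     0.     1.   ]]
```

View pics/w1.png

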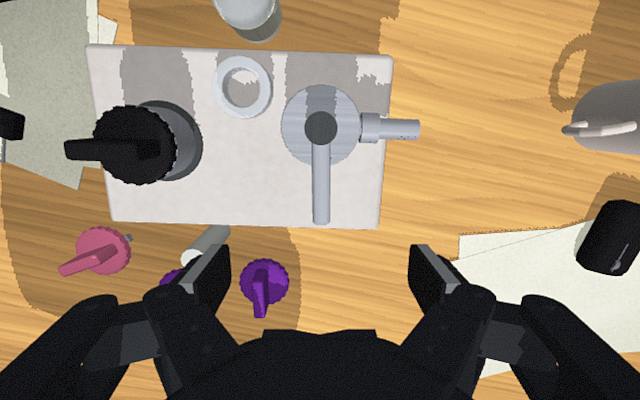

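The wrist view shows the lever at (320,145–222), vertical and on the fingers' centre line at column 320. The pivot is at (320,128) and the cap at (135,145). Next is a precise measurement from this view.

```bash
cat >> h.py <<'E'
from scipy.spatial.transform import Rotation as Ro
def wworld(d,pos,ori):
    K=d['camera_matrix'];T=d['tool_from_camera'];z=d['z_map']
    v,u=np.mgrid[0:400,0:640]
    P=np.stack([(u-K[0,2])*z/K[0,0],(v-K[1,2])*z/K[1,1],z],-1)
    P=P@T[:3,:3].T+T[:3,3]
    W=P@Ro.from_rotvec(ori).as_matrix().T+pos
    W[z==0]=0
    return W
E
python3 - <<'E'
from h import *
d=np.load('w1.npz'); W=wworld(d,d['pos'],d['ori']); A=np.ones((400,640),bool); A[230:]=0
lever(W,A)
q=A&(W[...,2]>.150)&(W[...,2]<.165)&(np.linalg.norm(W[...,:2]-piv,axis=-1)<.02)
print(cv2.minEnclosingCircle((W[q][:,:2]*1000).astype(np.float32)))
q=A&(W[...,2]>.118)&(W[...,2]<.132)&(np.linalg.norm(W[...,:2]-piv,axis=-1)<.04)
print('block',cv2.minEnclosingCircle((W[q][:,:2]*1000).astype(np.float32)))
q=A&(W[...,2]>.08)&(W[...,2]<.09); m=cv2.morphologyEx(q.astype(np.uint8),cv2.MORPH_OPEN,np.ones((5,5)))>0
print('tank',cv2.minAreaRect((W[m][:,:2]*1000).astype(np.float32)))
q=A&(W[...,2]>.164)&(W[...,2]<.18)&(np.linalg.norm(W[...,:2]-neck,axis=-1)<.04);print('bar',W[q].mean(0),cv2.minAreaRect((W[q][:,:2]*1000).astype(np.float32)))
E
```

```text
lever 979 [ 0.5272 -0.0439  0.1535] dir angle from shut 2.7 via pivot 3.5 tip 0.0732
((572.6734619140625, -32.37412643432617), 16.463539123535156)
block ((577.7943115234375, -35.291019439697266), 35.8731803894043)
tank ((562.863525390625, 40.822296142578125), (208.59548950195312, 278.9734802246094), 11.029558181762695)
bar [0.53059463 0.10906103 0.17099986] ((529.6731567382812, 111.07290649414062), (14.206965446472168, 51.35139846801758), 10.943394660949707)
```

Emit:
{"name": "drive_tool", "arguments": {"rows": [[[0,-0.001,-0.026],[0,0,0],0.0854],[[0,0,-0.026],[0,0,0],0.0854],[[0,0,-0.026],[0,0,0],0.0854],[[0,0,-0.026],[0,0,0],0.06],[[0,0,0],[0,0,0],0.03],[[0,0,0],[0,0,0],0.012],[[0,0,0],[0,0,0],0.005],[[0,0,0],[0,0,0],0.005],[[0,0,0],[0,0,0],0.005],[[0,0,0],[0,0,0],0.005]], "force": 30}}

```text
time: 3.65
ee_pos: [0.5197, -0.045, 0.1283]
orientation: [3.122, 0.348, 0.003]
force: [-1.7, -0.6, 8.4]
opening: 0.16
```

```bash
python3 - <<'E'
import numpy as np
a=np.radians(193.1+4.28*np.arange(11));p=.058*np.c_[np.cos(a),np.sin(a)];print(np.diff(p,axis=0).round(4).tolist())
E
```

```text
[[0.0011, -0.0042], [0.0014, -0.0041], [0.0017, -0.004], [0.002, -0.0038], [0.0023, -0.0037], [0.0026, -0.0035], [0.0028, -0.0033], [0.0031, -0.0031], [0.0033, -0.0028], [0.0035, -0.0026]]
```

Emit:
{"name": "drive_tool", "arguments": {"rows": [[[0.0011,-0.0042,0.001],[0,0,0.0747],0.005],[[0.0014,-0.0041,0],[0,0,0.0747],0.005],[[0.0017,-0.004,0],[0,0,0.0747],0.005],[[0.002,-0.0038,0],[0,0,0.0747],0.005],[[0.0023,-0.0037,0],[0,0,0.0747],0.005],[[0.0026,-0.0035,0],[0,0,0.0747],0.005],[[0.0028,-0.0033,0],[0,0,0.0747],0.005],[[0.0031,-0.0031,0],[0,0,0.0747],0.005],[[0.0033,-0.0028,0],[0,0,0.0747],0.005],[[0.0035,-0.0026,0],[0,0,0.0747],0.005],[[0,0,0],[0,0,0],0.005],[[0,0,0],[0,0,0],0.005]]}}

```text
time: 5.15
ee_pos: [0.5435, -0.0802, 0.1286]
orientation: [2.781, 1.46, 0.001]
force: [3.6, -4.5, -3.7]
opening: 0.158
```

```bash
python3 - <<'E'
from h import *
s=telemetry.sense(); M=Ro.from_rotvec(s['orientation']).as_matrix(); print('jaw',np.degrees(np.arctan2(M[1,1],M[0,1])),s['ee_pos'],s['force'],s['ft_torque'])
b=s['ee_pos'][:2]-piv;print(np.degrees(np.arctan2(*b[::-1]))%360,np.hypot(*b))
E
```

```text
jaw -34.60418816138006 [ 0.54349453 -0.08019111  0.12862997] [ 3.63684037 -4.50635058 -3.7331199 ] [-0.68685644 -0.69493604 -0.24561199]
236.13893093674133 0.058657284127043
```

Emit:
{"name": "drive_tool", "arguments": {"rows": [[[0,0,0],[0,0,0],0.03],[[0,0,0],[0,0,0],0.06],[[0,0,0],[0,0,0],0.0854],[[0,0,0],[0,0,0],0.0854],[[0,0,0],[0,0,0],0.0854],[[0,0,0.026],[0,0,0],0.0854],[[0,0,0.026],[0,0,0],0.0854],[[0,0,0.026],[0,0,0],0.0854],[[0,0,0.026],[0,0,0],0.0854],[[0,0,0],[0,0,0],0.0854],[[0,0,0],[0,0,0],0.0854]]}}

```text
time: 6.52
ee_pos: [0.5427, -0.0798, 0.2317]
orientation: [-2.78, -1.463, 0.001]
force: [-0.4, -0.1, -0.1]
opening: 1.002
```

```bash
python3 - <<'E'
from h import *
s=telemetry.sense(); d=get_image('wrist'); save('w2',d['image'])
W=wworld(d,s['ee_pos'],s['orientation']); A=np.ones((400,640),bool); A[230:]=0
lever(W,A); print(s['ee_pos'],s['opening'])
q=A&(W[...,2]>.164)&(W[...,2]<.18)&(np.linalg.norm(W[...,:2]-neck,axis=-1)<.04)
if q.sum()>20: print('bar',q.sum(),cv2.minAreaRect((W[q][:,:2]*1000).astype(np.float32)))
E
```

```text
lever 982 [ 0.548  -0.0741  0.1535] dir angle from shut 44.7 via pivot 45.8 tip 0.0749
[ 0.54269201 -0.07983933  0.2317443 ] 1.0023552439840022
bar 286 ((530.9343872070312, 89.38272094726562), (7.5557780265808105, 16.190200805664062), 61.20683288574219)
```

View pics/w2.png

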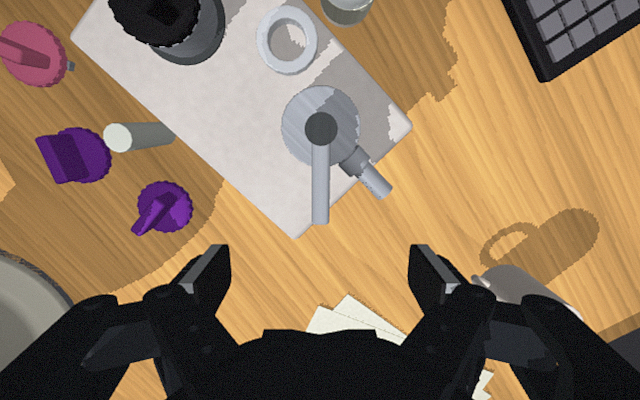

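Emit:
{"name": "drive_tool", "arguments": {"rows": [[[-0.0018,0.024,0],[0,0,0.0994],0.0854],[[-0.0018,0.024,0],[0,0,0.0994],0.0854],[[-0.0018,0.024,0],[0,0,0.0994],0.0854],[[-0.0018,0.024,0],[0,0,0.0994],0.0854],[[-0.0018,0.024,0],[0,0,0.0994],0.0854],[[-0.0018,0.024,0],[0,0,0.0994],0.0854],[[-0.0018,0.024,0],[0,0,0.0994],0.0854],[[-0.0016,0.0238,0],[0,0,0.0994],0.0854],[[0,0,0],[0,0,0],0.0854],[[0,0,0],[0,0,0],0.0854]]}}

```text
time: 7.82
ee_pos: [0.5285, 0.1115, 0.2317]
orientation: [-1.998, -2.424, 0.001]
force: [-0.3, -0.4, 0.6]
opening: 1.0
```

```bash
python3 - <<'E'
from h import *
s=telemetry.sense(); d=get_image('wrist'); save('w3',d['image'])
W=wworld(d,s['ee_pos'],s['orientation']); A=np.ones((400,640),bool); A[235:]=0
M=Ro.from_rotvec(s['orientation']).as_matrix(); print('jaw',np.degrees(np.arctan2(M[1,1],M[0,1])))
print(s['ee_pos'],s['joint_positions'])
q=A&(W[...,2]>.164)&(W[...,2]<.18)&(np.linalg.norm(W[...,:2]-neck,axis=-1)<.04)
print('bar',q.sum(),cv2.minAreaRect((W[q][:,:2]*1000).astype(np.float32)))
q=A&(W[...,2]>.128)&(W[...,2]<.145)&(np.linalg.norm(W[...,:2]-neck,axis=-1)<.04)
print('flange',q.sum(),cv2.minEnclosingCircle((W[q][:,:2]*1000).astype(np.float32)))
E
```

```text
jaw 10.995389829628406
[0.52854661 0.11147526 0.23170587] [ 9.74363111e-02  3.74704244e-01  1.55367298e+00 -2.28072150e-04
  1.21429564e+00 -9.43897927e-02]
bar 1103 ((528.735595703125, 116.06204986572266), (13.78947639465332, 42.541561126708984), 11.442398071289062)
flange 3077 ((529.5160522460938, 112.13785552978516), 32.21864318847656)
```

View pics/w3.png

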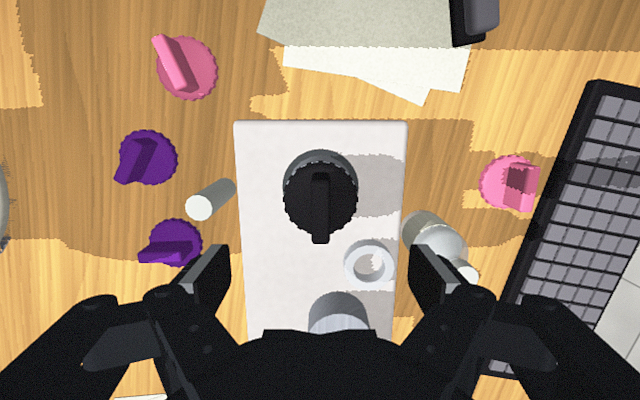

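Emit:
{"name": "drive_tool", "arguments": {"rows": [[[0.0005,0.0003,-0.03],[0,0,0],0.0854],[[0,0,-0.03],[0,0,0],0.06],[[0,0,-0.02],[0,0,0],0.04],[[0,0,-0.009],[0,0,0],0.035],[[0,0,0],[0,0,0],0.012],[[0,0,0],[0,0,0],0.005],[[0,0,0],[0,0,0],0.005],[[0,0,0],[0,0,0],0.005],[[0,0,0],[0,0,0],0.005]], "force": 60}}

```text
time: 9.0
ee_pos: [0.5294, 0.1122, 0.1436]
orientation: [1.997, 2.425, 0.001]
force: [-1.4, -0.1, 2.3]
opening: 0.156
```

```bash
python3 - <<'E'
from h import *
s=telemetry.sense();print(s['ee_pos'],s['force'],s['ft_torque'],s['opening'],s['effort'])
E
```

```text
[0.52944144 0.11222698 0.14357811] [-1.44037439 -0.11165262  2.29148959] [-0.01771024  0.13653272 -0.03800592] 0.15618342054326434 [ 5.01516824e-04 -7.67832899e+01 -2.92620599e+01  2.19998677e-02
 -2.76760748e-01 -3.60849510e-03]
```

Emit:
{"name": "drive_tool", "arguments": {"rows": [[[0,0,0],[0,0,0.05],0.005],[[0,0,0],[0,0,0.05],0.005],[[0,0,0],[0,0,0.05],0.005],[[0,0,0],[0,0,0],0.005]]}}

```text
time: 9.5
ee_pos: [0.5293, 0.1121, 0.1436]
orientation: [1.81, 2.567, 0.0]
force: [-2.4, -1.4, 5.8]
opening: 0.153
```

```bash
cat > st.py <<'E'
from h import *
s=telemetry.sense();M=Ro.from_rotvec(s['orientation']).as_matrix(); print('jaw',np.degrees(np.arctan2(M[1,1],M[0,1])),s['time'])
print(s['ee_pos'],s['force'],s['ft_torque'],s['opening'],s['effort'][5])
E
python3 st.py
```

```text
jaw 19.623781508583466 9.5
[0.52930723 0.11207143 0.14360243] [-2.43493797 -1.40129322  5.83931147] [-0.34560027  0.38170373 -1.21847828] 0.15256352900644946 -2.1017421036958694
```

8.6° anticlockwise gives a 1.2 N m opposing moment, which looks like the block. I'll turn it the other way and compare.

Emit:
{"name": "drive_tool", "arguments": {"rows": [[[0,0,0],[0,0,-0.05],0.005],[[0,0,0],[0,0,-0.05],0.005],[[0,0,0],[0,0,-0.05],0.005],[[0,0,0],[0,0,-0.05],0.005],[[0,0,0],[0,0,-0.05],0.005],[[0,0,0],[0,0,-0.05],0.005],[[0,0,0],[0,0,0],0.005]]}}

```text
time: 10.38
ee_pos: [0.5296, 0.1123, 0.1436]
orientation: [2.173, 2.268, 0.001]
force: [-1.0, -0.3, 5.6]
opening: 0.155
```

```bash
python3 st.py
```

```text
jaw 2.470741649654208 10.375
[0.52962952 0.11226251 0.1435699 ] [-0.98015477 -0.26111896  5.56878203] [-0.05607137 -0.00079758 -0.12554546] 0.15511480648258583 0.8309290185570717
```

Clockwise it turns nearly freely (0.13 N m), so the thread is left-handed. I'll carry on clockwise to the end stop.

Emit:
{"name": "drive_tool", "arguments": {"rows": [[[0,0,0],[0,0,-0.08],0.005],[[0,0,0],[0,0,-0.08],0.005],[[0,0,0],[0,0,-0.08],0.005],[[0,0,0],[0,0,-0.08],0.005],[[0,0,0],[0,0,-0.08],0.005],[[0,0,0],[0,0,-0.08],0.005],[[0,0,0],[0,0,-0.08],0.005],[[0,0,0],[0,0,-0.08],0.005],[[0,0,0],[0,0,-0.08],0.005],[[0,0,0],[0,0,-0.08],0.005],[[0,0,0],[0,0,-0.08],0.005],[[0,0,0],[0,0,-0.08],0.005],[[0,0,0],[0,0,0],0.005]]}}

```text
time: 12.0
ee_pos: [0.5296, 0.1122, 0.1436]
orientation: [2.975, 1.009, 0.001]
force: [-0.6, -0.5, 5.9]
opening: 0.15
```

```bash
python3 st.py
```

```text
jaw -52.53990806816122 12.0
[0.52963576 0.11222531 0.14358528] [-0.56224513 -0.46140819  5.86598268] [-0.03017277  0.05545424 -0.1002235 ] 0.15033570851239808 1.0693644359707832
```

Emit:
{"name": "drive_tool", "arguments": {"rows": [[[0,0,0],[0,0,-0.06],0.005],[[0,0,0],[0,0,-0.06],0.005],[[0,0,0],[0,0,-0.05],0.005],[[0,0,0],[0,0,0],0.005]]}}

```text
time: 12.5
ee_pos: [0.5296, 0.112, 0.1436]
orientation: [3.049, 0.753, 0.001]
force: [-1.4, -2.4, 5.8]
opening: 0.157
```

```bash
python3 st.py
```

```text
jaw -62.240590953975826 12.5
[0.52960155 0.11200099 0.14358999] [-1.44512702 -2.35365555  5.79782339] [-0.39550533  0.03248519  0.01566882] 0.15725561287077652 0.7621573470532894
```

Emit:
{"name": "drive_tool", "arguments": {"rows": [[[0,0,0],[0,0,-0.04],0.005],[[0,0,0],[0,0,-0.04],0.005],[[0,0,0],[0,0,0],0.005]]}}

```text
time: 12.88
ee_pos: [0.5296, 0.1119, 0.1436]
orientation: [3.076, 0.633, 0.001]
force: [0.7, -2.8, 5.3]
opening: 0.157
```

```bash
python3 st.py
```

```text
jaw -66.76142462647066 12.875
[0.52961459 0.11194151 0.14360029] [ 0.65318489 -2.76706832  5.27907038] [-0.43157711  0.07194208  0.97440585] 0.15687491805678622 1.591702178120613
```

The end stop is reached (0.97 N m). Lifting gently.

Emit:
{"name": "drive_tool", "arguments": {"rows": [[[0,0,0.003],[0,0,0],0.005],[[0,0,0.003],[0,0,0],0.005],[[0,0,0.004],[0,0,0],0.005],[[0,0,0],[0,0,0],0.005]]}}

```text
time: 13.38
ee_pos: [0.5283, 0.1118, 0.1529]
orientation: [3.077, 0.632, -0.004]
force: [-6.6, -4.7, 6.4]
opening: 0.146
```

```bash
python3 st.py
```

```text
jaw -66.78714670985988 13.375
[0.52828315 0.11175381 0.15285846] [-6.63717184 -4.65659864  6.37701863] [-1.11461154  1.34584567  0.21914379] 0.1456101922116193 0.19573506899178028
```

```bash
python3 - <<'E'
from h import *
d=get_image('side'); save('s2',cv2.resize(d['image'][120:300,200:440],None,fx=3.3,fy=3.3,interpolation=cv2.INTER_CUBIC))
d=get_image('wrist'); save('w4',d['image'])
E
```

```text
(no output)
```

View pics/s2.png

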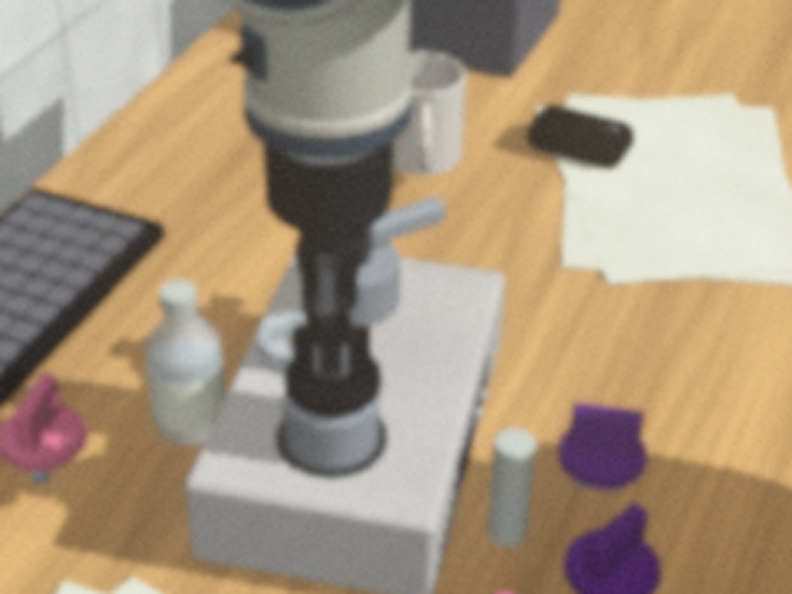

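View pics/w4.png

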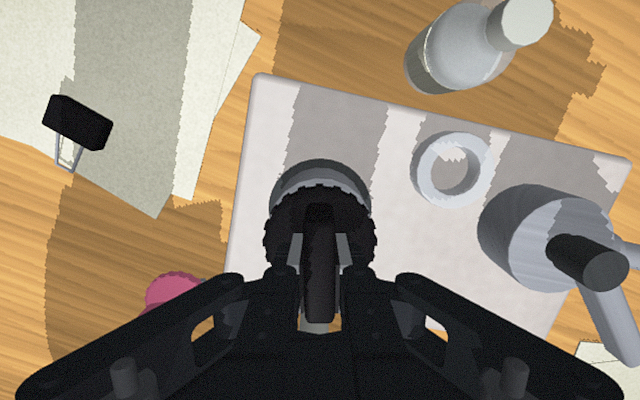

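The side view doesn't settle whether the cap rose. In the wrist view it sits between the pads at (320,240). I'll check the flange height by depth.

```bash
cat > fl.py <<'E'
from h import *
s=telemetry.sense(); d=get_image('wrist')
W=wworld(d,s['ee_pos'],s['orientation'])
for n,(r0,r1,c0,c1) in dict(flange=(200,222,272,298),flangeR=(200,222,345,370),rimring=(165,185,300,340),bar=(235,290,308,328)).items():
    print(n,np.median(W[r0:r1,c0:c1],axis=(0,1)).round(4))
p=W[225:300,300:340];
q=np.zeros((400,640),bool);q[205:320,295:345]=1;q&=(W[...,2]>s['ee_pos'][2]+.02)&(np.linalg.norm(W[...,:2]-s['ee_pos'][:2],axis=-1)<.04)
P=W[q];V=np.linalg.svd(P[:,:2]-P[:,:2].mean(0),full_matrices=False)[2][0];print('bar top',P.mean(0).round(4),np.degrees(np.arctan2(V[1],V[0])).round(1),len(P))
E
python3 fl.py
```

```text
flange [0.5372 0.1362 0.1465]
flangeR [0.5531 0.1005 0.1465]
rimring [0.5579 0.1242 0.1121]
bar [0.5345 0.1152 0.1814]
bar top [0.5321 0.1133 0.1841] -156.4 4536
```

Flange top is at 0.1465, up 9.5 mm from its seat, so the cap follows the gripper. Continuing straight up.

Emit:
{"name": "drive_tool", "arguments": {"rows": [[[0,0,0.006],[0,0,0],0.005],[[0,0,0.006],[0,0,0],0.005],[[0,0,0.006],[0,0,0],0.005],[[0,0,0.006],[0,0,0],0.005],[[0,0,0.008],[0,0,0],0.005],[[0,0,0.01],[0,0,0],0.005],[[0,0,0.01],[0,0,0],0.005],[[0,0,0.012],[0,0,0],0.005],[[0,0,0.014],[0,0,0],0.005],[[0,0,0.012],[0,0,0],0.005],[[0,0,0],[0,0,0],0.005],[[0,0,0],[0,0,0],0.005]]}}

```text
time: 15.02
ee_pos: [0.5291, 0.1122, 0.243]
orientation: [-3.078, -0.63, 0.001]
force: [-0.5, 0.2, -1.8]
opening: 0.15
```

```bash
python3 st.py; python3 fl.py; python3 - <<'E'
from h import *
d=get_image('side'); save('s3',d['image']); W=world(d); lever(W,np.ones((400,640),bool))
d=get_image('wrist'); save('w5',d['image'])
d=get_image('top'); save('t3',d['image']); lever(world(d),R)
E
```

```text
jaw -66.8548674403026 15.025
[0.5290849  0.11215426 0.24299269] [-0.50008641  0.19642207 -1.82504648] [-0.07681987 -0.01468177 -0.05953328] 0.14970045511605304 8.009823886823142e-05
flange [0.5383 0.1365 0.2365]
flangeR [0.5534 0.1008 0.2363]
rimring [0.544  0.1175 0.1168]
bar [0.5351 0.1155 0.2712]
bar top [0.5328 0.1136 0.2739] -156.6 4521
lever 96 [ 0.5441 -0.0714  0.1492] dir angle from shut 44.8 via pivot 40.5 tip 0.0744
lever 113 [ 0.5464 -0.0741  0.1524] dir angle from shut 45.1 via pivot 44.4 tip 0.0747
```

View pics/s3.png

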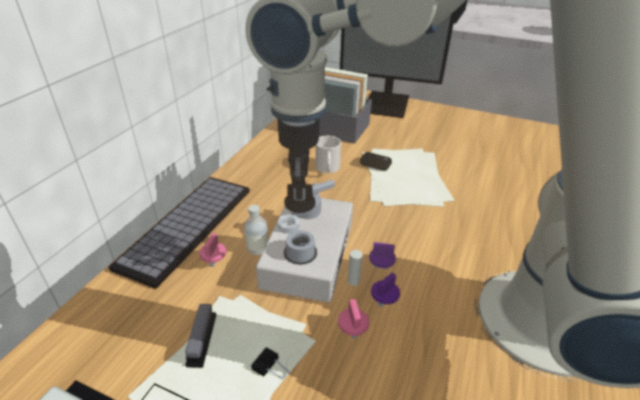

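View pics/w5.png

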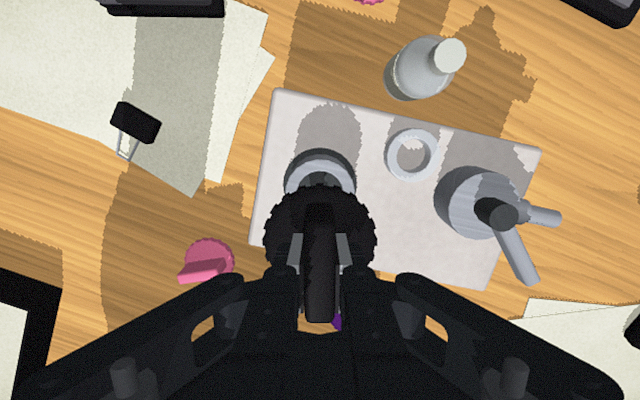

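View pics/t3.png

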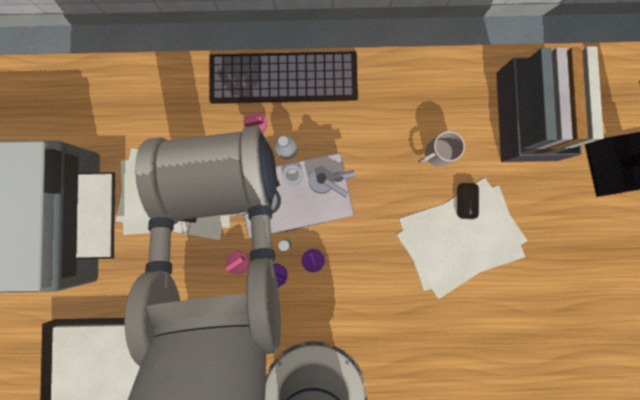

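The side view shows the cap in the gripper at (298,195), with the open neck at (300,245). The top view shows the lever midway at (335,188) and the bystanders where they were. By depth, the cap's underside is about 0.0995 m above the rim, and the lever reads about 45°.

```bash
python3 -c "
from rig import bot
print(bot.sign_off())"
```

```text
the job is handed in; nothing more can be done
None
```

The vent lever is at half open, and the filler cap is off and still held in the gripper about 10 cm above its neck. I handed the job in at about 15 s of the 69 s allowed.

- **Lever:** I gripped it, swung it from about 2.5° to half open and let go. The wrist and top cameras then put it at 44–46°. The side camera agreed on direction (44.8°), but its estimate through the pivot was 40.5°. I put that down to that camera seeing part of the lever's side.
- **Cap:** The thread is left-handed. Anticlockwise it blocked at 1.2 N m. Clockwise it turned easily to the end stop, then lifted straight off. The cap slipped a few degrees in the grip during the turning.
- **Last checks:** By depth, the cap's underside is about 99.5 mm above the rim. The wrist carries 1.8 N, about the cap's weight. By eye in the last pictures, every bystander in view was where it had been. The arm hid the stapler and binder clip from the top camera, but they looked unmoved in the side view.

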